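# Replace the worn foot of an upturned step stool

### The job

One of the two near legs of the upturned step stool wears a worn black foot: pull that foot off and put it in the red scrap tub. Then take from the plywood tray the spare foot of the same colour as that leg's ring, and push it onto the bared leg fully home against the ring. Leave the sound white foot on its leg, the other spare standing on the tray, and everything else where it is.

Things in the scene. Friction and masses are not known exactly. Their poses are not given: they have to be found in the camera images.
- worn_foot: Worn black rubber foot, at the start fitted loosely on one of the two near legs of the stool (nearest stub). 36 mm outside diameter, 50 mm long sleeve, closed at the tread end. Bore 23 mm diameter, 42 mm deep. Rigid, 30 to 55 g. Origin: centre of its open mouth; its z axis runs from the mouth to the closed tread end (50 mm away). If it binds, press the closed end.
- sound_foot: Sound white foot, at the start fitted on the other near leg; it is only resting there and is easily knocked. 36 mm outside diameter, 50 mm long sleeve, closed at the tread end. Bore 23 mm diameter, 42 mm deep. Rigid, 30 to 55 g. Origin: centre of its open mouth; its z axis runs from the mouth to the closed tread end (50 mm away). If it binds, press the closed end.
- spare_yellow: New yellow spare foot for the leg with the yellow ring, standing mouth down on the tray. 36 mm outside diameter, 50 mm long sleeve, closed at the tread end. Bore 23 mm diameter, 42 mm deep. Rigid, 30 to 55 g. Origin: centre of its open mouth; its z axis runs from the mouth to the closed tread end (50 mm away). If it binds, press the closed end.
- spare_blue: New blue spare foot for the leg with the blue ring, standing mouth down on the tray, 120 mm from the yellow one. 36 mm outside diameter, 50 mm long sleeve, closed at the tread end. Bore 23 mm diameter, 42 mm deep. Rigid, 30 to 55 g. Origin: centre of its open mouth; its z axis runs from the mouth to the closed tread end (50 mm away). If it binds, press the closed end.
- stub_yellow: Near stool leg with the yellow ring (left or right). Ring 32 mm diameter, 45 mm long; origin: centre of its end face, the shoulder where a fitted foot's mouth rests. z axis points out along the spigot, leaning 30 degrees from vertical to the robot side. Spigot 20 mm diameter, 40 mm long, tapering to 12 mm in its last 8 mm; feet slide on with 1.5 mm clearance all round. Fixed.
- stub_blue: Near stool leg with the blue ring (left or right). Ring 32 mm diameter, 45 mm long; origin: centre of its end face, the shoulder where a fitted foot's mouth rests. z axis points out along the spigot, leaning 30 degrees from vertical to the robot side. Spigot 20 mm diameter, 40 mm long, tapering to 12 mm in its last 8 mm; feet slide on with 1.5 mm clearance all round. Fixed.
- stool: One-step stool lying upside down, fixed: grey tread 190 x 270 x 25 mm, legs up. The near legs end in the parallel stubs (200 mm apart, shoulders 155 mm above the table, 135 mm from the tread's centre towards the robot); the far legs lean away, with fixed white feet, 205 mm high. Origin: tread centre at table level; x points away from the robot, z up.
- tray: Plywood board 250 (x) x 130 (y) x 10 mm, fixed flat on the table, left or right of the stool, the spares on it. Origin: centre of its underside, z up.
- tub: Red open scrap tub 170 x 170 mm, 70 mm high, walls 4 mm, floor about 4 mm thick, fixed on the table on the other side of the stool. Origin: centre of its underside, z up.
- tape_roll: Bystander: tape roll 60 mm diameter, 24 mm high, lying on the stool's tread between the legs. Origin: centre of its underside.
- driver: Bystander: screwdriver lying on the table between robot and stool, under 40 mm high.
- paintbrush: Bystander: paint brush lying on the table between robot and stool, under 40 mm high.
- glue: Bystander: bottle 40 mm diameter, 110 mm high, at the far left. Origin: centre of its underside.
- screw_jar: Bystander: glass jar 64 mm diameter, 75 mm high, at the far right. Origin: centre of its underside.
Mind the look-alikes: they are no part of the job. Leave any orange look-alike of the spare_blue alone.

How it is judged (in metres and radians):
On the way, in this order (a step that is already met when the one before it is completed fails the run):
1. the worn foot is pulled clear of both legs (distance between worn_foot and stub_yellow above 0.045 m and distance between worn_foot and stub_blue above 0.045 m), for 0.1 s.
2. the worn foot lies in the scrap tub (x of worn_foot in the frame of tub between -0.08 and 0.08 m and y of worn_foot in the frame of tub between -0.08 and 0.08 m and height (world z) of worn_foot below 0.065 m), for 0.2 s.
3. the spare of the bared leg's colour is fully home on it (((z of spare_yellow in the frame of stub_yellow below 0.004 m and distance between spare_yellow and stub_yellow below 0.007 m and angle between the z axis of spare_yellow and the z axis of stub_yellow, either way round below 0.15 rad and z of sound_foot in the frame of stub_blue below 0.004 m and distance between sound_foot and stub_blue below 0.007 m and angle between the z axis of sound_foot and the z axis of stub_blue, either way round below 0.15 rad and distance of spare_blue from where it was at the start of the episode below 0.02 m and angle between spare_blue's own z axis and vertical below 0.15 rad) or (z of spare_blue in the frame of stub_blue below 0.004 m and distance between spare_blue and stub_blue below 0.007 m and angle between the z axis of spare_blue and the z axis of stub_blue, either way round below 0.15 rad and z of sound_foot in the frame of stub_yellow below 0.004 m and distance between sound_foot and stub_yellow below 0.007 m and angle between the z axis of sound_foot and the z axis of stub_yellow, either way round below 0.15 rad and distance of spare_yellow from where it was at the start of the episode below 0.02 m and angle between spare_yellow's own z axis and vertical below 0.15 rad))), for 0.2 s.
At the end, for the whole second after the job is handed in: Worn foot at rest in the tub; the spare of the bared leg's ring colour on that leg, mouth within 4 mm of the shoulder, in line within 0.15 rad; sound foot still home on its leg; other spare upright within 20 mm of its place; all at rest (all of step 2 and ((z of spare_yellow in the frame of stub_yellow below 0.004 m and distance between spare_yellow and stub_yellow below 0.007 m and angle between the z axis of spare_yellow and the z axis of stub_yellow, either way round below 0.15 rad and z of sound_foot in the frame of stub_blue below 0.004 m and distance between sound_foot and stub_blue below 0.007 m and angle between the z axis of sound_foot and the z axis of stub_blue, either way round below 0.15 rad and distance of spare_blue from where it was at the start of the episode below 0.02 m and angle between spare_blue's own z axis and vertical below 0.15 rad) or (z of spare_blue in the frame of stub_blue below 0.004 m and distance between spare_blue and stub_blue below 0.007 m and angle between the z axis of spare_blue and the z axis of stub_blue, either way round below 0.15 rad and z of sound_foot in the frame of stub_yellow below 0.004 m and distance between sound_foot and stub_yellow below 0.007 m and angle between the z axis of sound_foot and the z axis of stub_yellow, either way round below 0.15 rad and distance of spare_yellow from where it was at the start of the episode below 0.02 m and angle between spare_yellow's own z axis and vertical below 0.15 rad)) and linear speed of each of worn_foot, spare_yellow, spare_blue, sound_foot below 0.02 m/s); the robot touches nothing.
It fails at once if the sound foot is shifted by more than 15 mm (distance of sound_foot from where it was at the start of the episode above 0.015 m).
It fails at once if a bystander is shifted by more than 30 mm (distance of any of tape_roll, driver, paintbrush, glue, screw_jar from where it was at the start of the episode above 0.03 m).
It also fails if it takes over 72 s, if anything falls off the work surface, if the arm or the gripper's body presses on something with over 40 N, if the wrist force passes 120 N, or if a joint passes its speed limit or range.

### The arm

A 6-joint arm with a two-finger parallel gripper is mounted at the origin on the work surface. World frame = base frame: x ahead of the robot, y to its left, z up, the work surface at z = 0. Lengths are in mm, angles in rad, forces in N, time in s.
With the tool pointing down it reaches from about 350 to 775 mm from the base axis. Payload 7.3 kg.
Tool frame: the origin (TCP) lies at the very end of the fingers, on their centre line; the grasp point (between the pads) lies 19 mm behind it; z points along the fingers, y is the line along which they close (so a half turn about z gives the same grasp; the last joint's range is limited). The gripper opens to 92 mm and grips with 3 to 60 N. Pads are 19 mm wide; open, the fingers measure 130 mm over their backs; the gripper's body (75 mm by 190 mm) begins 47 mm behind the grasp point.
Start: joints at [1.072, 0.342, 1.524, -0, 1.275, -0.146], TCP at [181.388, 492.69, 226.741] pointing down, gripper open.
Joint ranges: [-2.53, 2.53], [-0.77, 2.02], [0.04, 2.7], [-1, 4.14], [0.28, 2.66], [-3.11, 3.11]. Speed limits (rad/s): [2.57, 2.57, 3.14, 3.14, 3.14, 3.14].

### API

Orientations are given as [roll, pitch, yaw] about the fixed x, y, z axes, in that order (R = Rz(yaw) Ry(pitch) Rx(roll)).
In Python, from plant import get_obs, optics, ticket, finder gives the robot as it stands.
- The arm moves only by the tool send_rows, never from a script. Its arguments are lists of equal length, an entry for each row: "offset": the shift along the tool's x, y, z scaled (see below), a list of three; "delta_rot": the turn, a rotation vector about the tool's x, y, z scaled (see below), a list of three. In form: {"offset": [[dx, dy, dz], ...], "delta_rot": [[rx, ry, rz], ...]}. A call has 1 to 8 rows; each row is the pose to reach, as a shift and turn from the pose commanded when the call began, along the tool's axes at that moment, turning the shorter way round; what a row does not reach only later rows make up. The controller multiplies each number of a shift by 120 mm and each number of a turn by 360 degrees. A row lasts 1/8 s, in which the tool goes at most 62.5 mm and 10.7 degrees, less where a joint would pass 70% of its speed; a pose out of reach is approached as far as the arm can. A call with a number of a shift or a turn outside -1 to 1 is refused whole. A call with a gripper value outside its range is refused whole. "grip" is the opening, from 0 (shut) to 1 (fully open), set as the call begins (left out, the last holds). The fingers move at their own pace and stop on an object; the grip force is fixed at half the most. Time passes only in rows, so rows that repeat a pose let the fingers close. It gives the time, the measured TCP pose, the force, the opening and the grip force at its end, in the units of the state.
- get_obs(): the state, without advancing time (a new reading comes with each control period).
- optics.capture(name): name is "scene" or "top" or "wrist"; returns the picture (480x640x3 uint8, red, green, blue); there is no depth.
- optics.get_calibration(name): a dict with "fx", "fy", "cx", "cy" (pixels), "world_from_camera" (4x4, takes a point from camera to world coordinates). Camera axes: x right, y down, z forward; pixel columns grow to the right and rows downward; lengths in mm; the calibration is good to about 2 mm. A picture is of the moment at which its call begins: read the wrist's pose just before it. get_calibration takes no time and is no camera call; for the wrist camera it gives the pose at the moment of the call.
- ticket.close_job(): hands the job in; it is judged then, once.
Trained networks look in the newest picture that a camera, given by its name, has taken for a name from the list of things; names that differ only in an ending like _2 or _b are one class to them, and where a whole thing is asked for, a point or a joint stands for the part that bears it (a point fixed in the world has none). Each returns a list of dicts, best first, with "confidence" (0 to 1); they miss things now and then, are a little off and sometimes report something else, mostly with a low value. They report only what shows in the picture. A call takes as long as a camera call. They do not tell look-alikes from the thing itself.
- finder.boxes_of(target, camera): "box" ([left, top, right, bottom] in pixels, round what is visible of it).
- finder.silhouettes(target, camera): "region" (480x640 bool, what is visible of it) and "box" ([left, top, right, bottom] in pixels, round what is visible of it).
- finder.pinpoint(target, camera): "uv" ([column, row] in pixels: a listed point, or the origin of a listed thing).
The state is a dict: "time": time; "joint_positions": joint angles; "dq": joint speeds; "tau": joint torques, N m; "tool_pos": TCP position; "tcp_rot": TCP orientation; "contact_force": force on the tool from outside, world axes, zero at the start; "moment": the same for the moment, N m; "grip_width": finger opening in mm; "finger_force": force on a finger pad.
Only numpy, scipy, OpenCV 4.12 (cv2) and the standard library are available. Lean on these libraries where they do the work, as an engineer would, in place of code of your own. Each camera call takes 0.05 s, during which the arm holds its last target. There are 200 camera calls.

## Working session

There is one attempt and no reset: what is moved stays moved. The work goes in short steps, Python scripts to look and compute and a tool call to move; the robot and the scene stay as the last step left them, time stands still between calls to the robot, and variables do not carry over. Pictures are saved under pics/ and viewed, at most 10 in all, crops included, and the job is handed in when it is done.

Besides the shell and the picture viewer there is one more tool, called after "Request:" as name(argument=value, ...) on one line, values as JSON. send_rows: Moves the arm, as the interface text tells. Its arguments: {"type":"object","properties":{"offset":{"type":"array"},"delta_rot":{"type":"array"},"grip":{"type":"number"}},"required":["offset","delta_rot"]}

```bash
ls; mkdir -p pics; python3 - <<'E'
from plant import get_obs, optics, ticket, finder
import cv2
print(get_obs())
for n in ["scene","top"]:
    im=optics.capture(n); cv2.imwrite(f"pics/{n}0.png",im[:,:,::-1])
    c=optics.get_calibration(n); print(n,c)
    for t in ["worn_foot","sound_foot","spare_yellow","spare_blue","stub_yellow","stub_blue","stool","tray","tub"]:
        print(t,[( [round(float(v)) for v in d["uv"]],round(d["confidence"],2)) for d in finder.pinpoint(t,n)[:3]])
print(get_obs()["time"])
E
```

```text
pics
{'time': 0.0, 'joint_positions': array([ 1.07202171e+00,  3.42737773e-01,  1.52503890e+00,  9.39105433e-06,
        1.27536023e+00, -1.46012834e-01]), 'dq': array([-1.30058975e-03,  6.91551162e-04,  5.72328710e-04, -1.03345051e-03,
        4.39878410e-05,  8.14104848e-04]), 'tau': array([ 1.43745830e-03, -4.31231368e+01, -2.44228417e+01,  7.18742958e-02,
        5.57643129e-02, -1.11974286e-04]), 'tool_pos': array([181.16946887, 492.31825188, 226.0294999 ]), 'tcp_rot': array([-3.14006614e+00, -2.33565098e-04,  2.78882795e+00]), 'contact_force': array([-0.43357221, -0.2738787 ,  0.76377657]), 'moment': array([-0.00770419, -0.00996114, -0.01017479]), 'finger_force': 0.0, 'grip_width': 91.55082883434386}
scene {'fx': 500.33575439145505, 'fy': 500.33575439145505, 'cx': 314.306862839041, 'cy': 246.17058027413842, 'world_from_camera': array([[-8.90428712e-01,  2.55460716e-01, -3.76665012e-01,
         9.89467747e+02],
       [ 4.54646260e-01,  5.37135496e-01, -7.10480286e-01,
         9.32613774e+02],
       [ 2.08203450e-02, -8.03881385e-01, -5.94425127e-01,
         8.37899633e+02],
[... 618 characters left out ...]
0e-01,  1.62759249e-01,
         2.99064930e+02],
       [-9.99553769e-01, -1.93663058e-02, -2.27422447e-02,
         6.29376543e+01],
       [ 2.55883034e-02, -1.62336138e-01, -9.86403679e-01,
         1.57499619e+03],
       [ 0.00000000e+00,  0.00000000e+00,  0.00000000e+00,
         1.00000000e+00]])}
worn_foot [([305, 214], 0.67), ([364, 294], 0.22)]
sound_foot [([382, 206], 0.79)]
spare_yellow [([204, 220], 0.73), ([450, 260], 0.68), ([384, 207], 0.17)]
spare_blue [([209, 261], 0.76), ([188, 315], 0.74), ([258, 274], 0.68)]
stub_yellow [([385, 203], 0.46)]
stub_blue [([305, 206], 0.6)]
stool [([340, 171], 0.81)]
tray [([207, 243], 0.79), ([385, 205], 0.62)]
tub [([448, 259], 0.62)]
1.0
```

View pics/scene0.png

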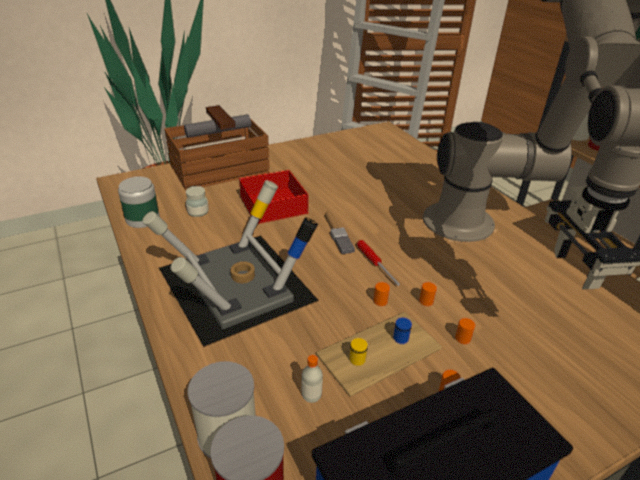

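View pics/top0.png

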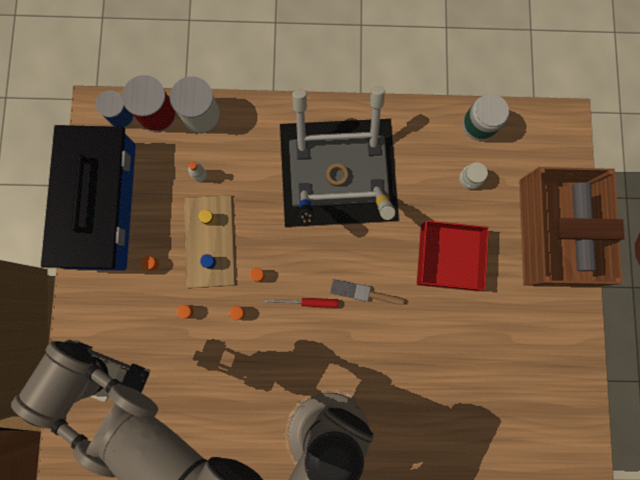

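The scene view shows the worn black foot on the blue-ring leg at (303,232) and the sound white foot on the yellow-ring leg at (267,190). The tray carries yellow at (359,351) and blue at (402,330), and the tub is at (273,195). There are orange look-alikes at (382,293), (428,293), (466,330) and (450,380).

The top view agrees: black foot at (305,214), blue spare at (208,261), yellow spare at (205,216), tub at (453,256). So I need the blue spare on the tray.

```bash
cat > h.py <<'E'
import numpy as np, json
from scipy.optimize import least_squares
from scipy.spatial.transform import Rotation as Ro
from plant import get_obs, optics, ticket, finder
def proj(c,P):
    T=np.linalg.inv(c["world_from_camera"]); p=np.atleast_2d(P)@T[:3,:3].T+T[:3,3]
    return np.c_[c["fx"]*p[:,0]/p[:,2]+c["cx"],c["fy"]*p[:,1]/p[:,2]+c["cy"]]
def onplane(c,uv,z):
    W=c["world_from_camera"]; d=W[:3,:3]@[(uv[0]-c["cx"])/c["fx"],(uv[1]-c["cy"])/c["fy"],1]
    return W[:3,3]+d*(z-W[2,3])/d[2]
def cyl(m,a,r=18,L=50,n=24):   # surface points of a foot with mouth m, axis a
    a=np.array(a)/np.linalg.norm(a); u=np.cross(a,[0.3,1,0.1]); u/=np.linalg.norm(u); v=np.cross(a,u)
    t=np.linspace(0,2*np.pi,n,endpoint=False)[:,None]; ring=r*(np.cos(t)*u+np.sin(t)*v)
    return np.vstack([m+ring,m+L*a+ring])
def hullcen(c,P):
    import cv2
    h=cv2.convexHull(proj(c,P).astype(np.float32)); M=cv2.moments(h); x,y=M["m10"]/M["m00"],M["m01"]/M["m00"]
    return np.array([x,y])
def down(yaw,tilt=0):  # tool z leaning by tilt towards heading yaw, tool y horizontal, x towards robot
    z=np.array([np.sin(tilt)*np.cos(yaw),np.sin(tilt)*np.sin(yaw),-np.cos(tilt)]); y=np.array([-np.sin(yaw),np.cos(yaw),0])
    return Ro.from_matrix(np.c_[np.cross(y,z),y,z])
def load():
    d=json.load(open("cmd.json")); return np.array(d["p"]),Ro.from_quat(d["q"])
def save(p,R): json.dump({"p":list(map(float,p)),"q":list(map(float,R.as_quat()))},open("cmd.json","w"))
def sent(off,rot):  # note the last row sent
    p,R=load(); save(p+R.apply(np.array(off)*120),R*Ro.from_rotvec(np.array(rot)*2*np.pi))
def need(p1,R1):
    p,R=load(); return np.round(R.inv().apply(p1-p)/120,3),np.round((R.inv()*R1).as_rotvec()/2/np.pi,4)
E
python3 - <<'E'
from h import *
import cv2
save([181.388,492.69,226.741],Ro.from_euler('xyz',[np.pi,0,2.7888]))
C={};S={}
for n in ["scene","top"]:
    im=optics.capture(n); C[n]=optics.get_calibration(n)
    for t in ["worn_foot","sound_foot","spare_yellow","spare_blue","tray","tub"]:
        for d in finder.silhouettes(t,n)[:3]:
            r=d["region"]; ys,xs=np.nonzero(r); hsv=np.median(im[r],axis=0)
            print(n,t,round(d["confidence"],2),round(xs.mean(),1),round(ys.mean(),1),len(xs),d["box"],hsv)
            S.setdefault((n,t),[]).append((xs.mean(),ys.mean(),len(xs)))
import pickle; pickle.dump((C,S),open("m.pkl","wb"))
t=S
for n,uv in [("scene",(402,330)),("top",(208,261))]: print("blue approx",onplane(C[n],uv,35))
im=optics.capture("scene"); cr=cv2.resize(im[170:370,230:480],None,fx=3,fy=3,interpolation=2); cv2.imwrite("pics/crop.png",cr[:,:,::-1])
E
```

```text
scene worn_foot 0.59 306.3 229.6 346 [297.3, 212.8, 318.9, 242.5] [30. 30. 25.]
scene worn_foot 0.39 358.1 351.5 436 [345.9, 337.3, 369.0, 367.1] [177.5 137.    0. ]
scene sound_foot 0.62 267.4 192.1 257 [258.3, 182.9, 275.4, 203.3] [159. 152. 127.]
scene spare_yellow 0.6 358.3 351.8 421 [347.5, 335.4, 367.7, 366.4] [177. 137.   0.]
scene spare_blue 0.85 464.6 331.1 347 [458.8, 320.5, 472.5, 341.0] [168.  74.   0.]
scene spare_blue 0.78 402.1 330.7 406 [392.8, 316.8, 411.9, 345.8] [ 21.  56. 107.]
scene spare_blue 0.74 448.9 378.2 215 [440.7, 368.2, 459.1, 391.0] [103.  50.   1.]
scene tray 0.94 376.9 354.7 4627 [313.2, 314.0, 443.3, 393.6] [158. 125.  77.]
scene tub 0.59 275.9 195.7 2382 [239.4, 168.8, 310.4, 222.6] [147.  18.  12.]
top worn_foot 0.77 306.0 214.1 243 [299.5, 208.7, 312.0, 223.8] [23. 22. 19.]
top sound_foot 0.58 386.2 209.6 254 [377.2, 196.5, 394.7, 220.9] [142.  135.5 116. ]
top sound_foot 0.4 453.0 255.9 4448 [417.1, 224.6, 487.6, 290.7] [143.  28.  24.]
top sound_foot 0.28 208.4 261.5 184 [197.9, 254.9, 219.7, 270.1] [ 31.  61. 116.]
top spare_yellow 0.67 206.7 217.6 190 [195.2, 210.6, 213.9, 227.4] [185. 145.  49.]
top spare_blue 0.76 185.8 311.8 169 [178.8, 305.7, 193.2, 319.4] [183.  90.  37.]
top spare_blue 0.75 208.2 261.9 143 [199.9, 257.4, 219.2, 270.7] [ 30.  61. 117.]
top spare_blue 0.72 257.1 275.3 160 [250.2, 269.1, 264.6, 280.9] [180.  87.  36.]
top tray 0.67 209.5 241.8 3948 [185.8, 196.3, 235.7, 290.4] [145. 117.  79.]
top tub 0.58 452.8 256.1 4402 [416.4, 223.5, 488.0, 293.0] [143.  28.  24.]
blue approx [447.24496612 334.08854007  35.        ]
blue approx [450.00922087 331.46444712  35.        ]
```

View pics/crop.png

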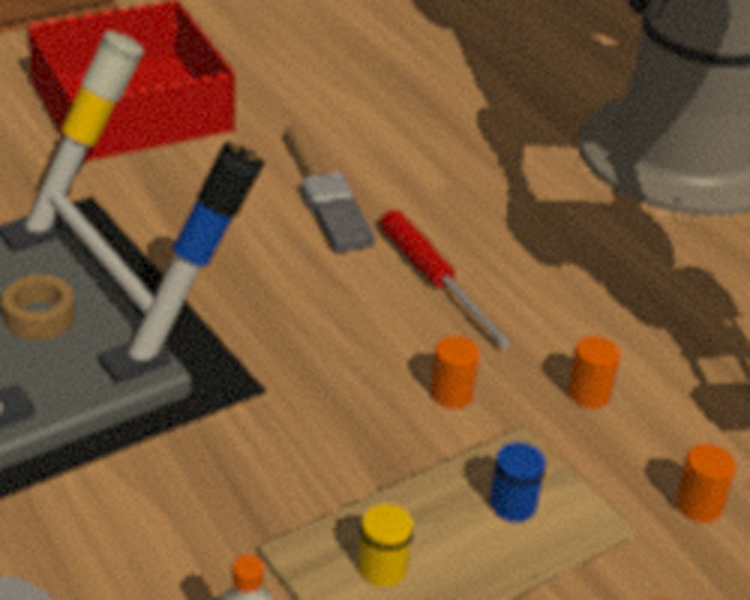

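The crop confirms it: black foot on the blue ring at crop (232,180), blue spare on the tray at (518,480). The orange feet at (455,372), (593,372) and (705,483) stand off the tray and are not the spare.

```bash
python3 - <<'E'
from h import *
import pickle
C,S=pickle.load(open("m.pkl","rb"))
obs={"worn":{"scene":(306.3,229.6),"top":(306.,214.1)},"sound":{"scene":(267.4,192.1),"top":(386.2,209.6)}}
sg={"worn":1,"sound":-1}
def stub(q,s):
    c,si=np.cos(q[2]),np.sin(q[2]); R=np.array([[c,-si,0],[si,c,0],[0,0,1]])
    return np.array([q[0],q[1],0])+R@[-135,100*s,155],R@[-.5,0,3**.5/2]
def f(q):
    r=[]
    for k in obs:
        m,a=stub(q,sg[k])
        for n in obs[k]: r+=list(hullcen(C[n],cyl(m,a))-obs[k][n])
    return np.array(r)
s=least_squares(f,[650,50,0.],x_scale=[100,100,1]); print("stool",s.x,f(s.x).round(1))
for k in obs: print(k,stub(s.x,sg[k]))
for k,o in {"blue":[(402.1,330.7),(208.2,261.9)],"yel":[(358.3,351.8),(206.7,217.6)]}.items():
    g=lambda p:np.r_[hullcen(C["scene"],cyl(np.array([*p,10]),[0,0,1.]))-o[0],hullcen(C["top"],cyl(np.array([*p,10]),[0,0,1.]))-o[1]]
    b=least_squares(g,[450,330],x_scale=[100,100]); print(k,b.x,g(b.x).round(1))
print("tub",onplane(C["top"],(452.5,257),45), onplane(C["scene"],(275.9,195.7),35))
print("tray",onplane(C["top"],(209.5,242),10))
print(get_obs()["time"])
E
```

```text
stool [7.14599194e+02 4.68936709e+01 1.95968741e-01] [ 10.6   8.2 -18.4   2.4   0.2   8.8 -19.3  -7. ]
worn (array([562.71147899, 118.69284941, 155.        ]), array([-0.49042975, -0.09735841,  0.8660254 ]))
sound (array([601.65484404, -77.47905051, 155.        ]), array([-0.49042975, -0.09735841,  0.8660254 ]))
blue [449.37162727 333.56794258] [-1.  -0.6 -1.2 -0.8]
yel [567.56655836 343.17170845] [-0.8 -0.9 -1.1 -0. ]
tub [ 471.63180632 -325.13502544   45.        ] [ 468.5552267  -314.08908012   35.        ]
tray [504.66508769 334.21739307  10.        ]
1.75
```

```bash
python3 - <<'E'
from h import *
import pickle
C,S=pickle.load(open("m.pkl","rb"))
obs={"worn":{"scene":(306.3,229.6),"top":(306.,214.1)},"sound":{"scene":(267.4,192.1),"top":(386.2,209.6)}}
sg={"worn":1,"sound":-1}
def stub(q,s):
    t=q[2]/1000; c,si=np.cos(t),np.sin(t); R=np.array([[c,-si,0],[si,c,0],[0,0,1]])
    return np.array([q[0],q[1],0])+R@[-135,100*s,155],R@[-.5,0,3**.5/2]
def f(q):
    r=[]
    for k in obs:
        m,a=stub(q,sg[k])
        for n in obs[k]: r+=list(hullcen(C[n],cyl(m,a))-obs[k][n])
    return np.array(r)
from scipy.optimize import minimize
mn=lambda F,x0:minimize(lambda x:(F(x)**2).sum(),x0,method="Nelder-Mead",options=dict(xatol=.01,fatol=.001,maxiter=2000)).x
q=mn(f,[680,30,50.]); print("stool",q,f(q).round(1))
for k in obs: print(k,stub(q,sg[k]))
# each foot alone, free x,y,z with the axis known
for k in obs:
    a=stub(q,sg[k])[1]; g=lambda m:np.r_[[hullcen(C[n],cyl(m,a))-obs[k][n] for n in C]].ravel()
    m=mn(g,stub(q,sg[k])[0]); print(k,m,g(m).round(1))
for k,o in {"blue":[(402.1,330.7),(208.2,261.9)],"yel":[(358.3,351.8),(206.7,217.6)]}.items():
    g=lambda p:np.r_[hullcen(C["scene"],cyl(np.array([*p,10]),[0,0,1.]))-o[0],hullcen(C["top"],cyl(np.array([*p,10]),[0,0,1.]))-o[1]]
    b=mn(g,[450,330]); print(k,b,g(b).round(1))
E
```

```text
stool [711.52458425 -15.75295744  75.48204147] [-0.4 -0.9 -0.8  0.1 -0.6 -1.2 -0.6  0.3]
worn (array([569.36794705,  73.7818989 , 155.        ]), array([-0.49857629, -0.03770519,  0.8660254 ]))
sound (array([ 584.45002403, -125.64861771,  155.        ]), array([-0.49857629, -0.03770519,  0.8660254 ]))
worn [569.11143449  72.59663297 152.01024146] [-0.5 -0.1 -0.3  0.5]
sound [ 584.37012197 -126.8668772   151.16400676] [-0.7 -0.2 -0.3  0.6]
blue [447.51544193 333.21648006] [-0.4 -1.  -1.1 -0.1]
yel [567.04121302 343.37248385] [-0.6 -0.9 -1.2  0.2]
```

```bash
cat > plan.py <<'E'
from h import *
def plan(wps):   # print calls through waypoints (pos,R), at most 118 mm per tool axis
    p,R=load()
    for p1,R1 in wps:
        p1=np.array(p1,float)
        while True:
            d=R.inv().apply(p1-p); k=max(1,int(np.ceil(abs(d).max()/118))); rv=(R.inv()*R1).as_rotvec()/k
            o=np.round(d/k/120,3); r=np.round(rv/2/np.pi,3)
            print(o.tolist(),r.tolist(),"rows~",round(max(np.linalg.norm(o)*120/62.5,np.linalg.norm(r)*360/10.7),1),"k",k)
            p=p+R.apply(o*120); R=R*Ro.from_rotvec(r*2*np.pi)
            if k==1: break
    print("end",p.round(1),R.as_matrix()[:,2].round(3))
    return p,R
ST=np.array([569.4,73.5,154.5]); AX=np.array([-.4986,-.0377,.866]); YW=.0755; TL=np.pi/6
E
python3 - <<'E'
from plan import *
plan([(ST+96*AX,down(YW,TL))])
E
```

```text
[-0.969, -0.582, -0.023] [-0.004, -0.021, -0.017] rows~ 2.2 k 4
[-0.898, -0.682, 0.085] [-0.005, -0.02, -0.016] rows~ 2.2 k 3
[-0.808, -0.773, 0.169] [-0.004, -0.021, -0.017] rows~ 2.2 k 2
[-0.693, -0.858, 0.249] [-0.005, -0.02, -0.016] rows~ 2.2 k 1
end [521.5  69.9 237.6] [ 0.498  0.038 -0.866]
```

Request:
send_rows(offset=[[-0.484, -0.291, -0.012], [-0.969, -0.582, -0.023], [-0.969, -0.582, -0.023]], delta_rot=[[-0.002, -0.01, -0.008], [-0.004, -0.021, -0.017], [-0.004, -0.021, -0.017]], grip=1)

```text
time: 2.12
tool_pos: [267.1, 384.8, 229.7]
tcp_rot: [3.124, 0.134, 2.893]
contact_force: [-0.9, 0.0, 1.7]
grip_width: 91.8
finger_force: 0.0
```

Request:
send_rows(offset=[[-0.449, -0.341, 0.042], [-0.898, -0.682, 0.085], [-0.898, -0.682, 0.085]], delta_rot=[[-0.002, -0.01, -0.008], [-0.005, -0.02, -0.016], [-0.005, -0.02, -0.016]])

```text
time: 2.5
tool_pos: [352.2, 279.5, 232.4]
tcp_rot: [3.111, 0.262, 2.991]
contact_force: [-0.4, 0.0, -0.8]
grip_width: 91.8
finger_force: 0.0
```

Request:
send_rows(offset=[[-0.404, -0.386, 0.085], [-0.808, -0.773, 0.169], [-0.808, -0.773, 0.169]], delta_rot=[[-0.002, -0.01, -0.008], [-0.004, -0.021, -0.017], [-0.004, -0.021, -0.017]])

```text
time: 2.88
tool_pos: [437.5, 173.8, 235.0]
tcp_rot: [3.121, 0.396, 3.099]
contact_force: [0.5, 0.4, 0.6]
grip_width: 91.7
finger_force: 0.0
```

Request:
send_rows(offset=[[-0.346, -0.429, 0.125], [-0.693, -0.858, 0.249], [-0.693, -0.858, 0.249], [-0.693, -0.858, 0.249]], delta_rot=[[-0.002, -0.01, -0.008], [-0.005, -0.02, -0.016], [-0.005, -0.02, -0.016], [-0.005, -0.02, -0.016]])

```text
time: 3.38
tool_pos: [522.2, 69.9, 237.4]
tcp_rot: [3.137, 0.522, -3.073]
contact_force: [-0.1, -0.9, -0.5]
grip_width: 91.8
finger_force: 0.0
```

```bash
python3 - <<'E'
from plan import *
import cv2
for o,r in [([-0.969,-0.582,-0.023],[-0.004,-0.021,-0.017]),([-0.898,-0.682,0.085],[-0.005,-0.02,-0.016]),([-0.808,-0.773,0.169],[-0.004,-0.021,-0.017]),([-0.693,-0.858,0.249],[-0.005,-0.02,-0.016])]: sent(o,r)
print(load()[0],load()[1].as_euler('xyz'),get_obs()["tool_pos"],get_obs()["tcp_rot"])
c=optics.get_calibration("wrist"); im=optics.capture("wrist")
print(np.linalg.inv(load()[1].as_matrix())@ (c["world_from_camera"][:3,3]-load()[0]),c["fx"])
for t in ["worn_foot"]:
    for d in finder.silhouettes(t,"wrist")[:2]:
        ys,xs=np.nonzero(d["region"]); print(t,d["confidence"],xs.mean(),ys.mean(),len(xs),d["box"])
pr=proj(c,np.array([ST,ST+50*AX])); print("predicted mouth, tread",pr, hullcen(c,cyl(ST,AX)))
h=cv2.convexHull(proj(c,cyl(ST,AX)).astype(np.int32)); o=im[:,:,::-1].copy(); cv2.polylines(o,[h],True,(0,255,0),1)
cv2.imwrite("pics/w1.png",o)
E
```

```text
[521.5075381   69.858173   237.58179529] [ 3.1393005   0.52281366 -3.06952568] [522.23595844  69.92984008 237.44159322] [ 3.13694309  0.52206871 -3.07295304]
[  85.20633649    0.88636131 -157.26832475] 358.87342983910236
worn_foot 0.55 318.7770851884832 255.45918670228554 3369 [290.3, 216.7, 348.9, 293.1]
predicted mouth, tread [[318.23752878 242.61419477]
 [318.08081561 268.63858519]] [318.16967285 258.31717469]
```

View pics/w1.png

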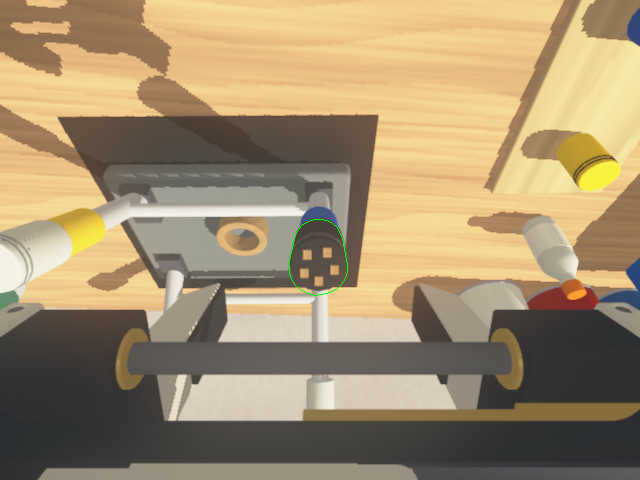

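The wrist view shows the worn foot at (319,255), and the predicted outline lies on it. Descending to grasp.

Request:
send_rows(offset=[[0, 0, 0.25], [0, 0, 0.5], [0, 0, 0.65], [0, 0, 0.75], [0, 0, 0.75]], delta_rot=[[0, 0, 0], [0, 0, 0], [0, 0, 0], [0, 0, 0], [0, 0, 0]], grip=1)

```text
time: 4.1
tool_pos: [566.0, 74.4, 159.0]
tcp_rot: [3.139, 0.521, -3.069]
contact_force: [0.3, 0.3, -0.3]
grip_width: 91.6
finger_force: 0.0
```

Request:
send_rows(offset=[[0, 0, 0], [0, 0, 0], [0, 0, 0], [0, 0, 0], [0, 0, 0], [0, 0, 0], [0, 0, 0]], delta_rot=[[0, 0, 0], [0, 0, 0], [0, 0, 0], [0, 0, 0], [0, 0, 0], [0, 0, 0], [0, 0, 0]], grip=0)

```text
time: 4.97
tool_pos: [566.3, 73.3, 159.5]
tcp_rot: [3.139, 0.523, -3.07]
contact_force: [-0.0, -0.4, -0.9]
grip_width: 34.9
finger_force: 30.0
```

Request:
send_rows(offset=[[0, 0, -0.15], [0, 0, -0.35], [0, 0, -0.6], [0, 0, -0.9], [0, 0, -0.9]], delta_rot=[[0, 0, 0], [0, 0, 0], [0, 0, 0], [0, 0, 0], [0, 0, 0]])

```text
time: 5.6
tool_pos: [513.0, 69.1, 255.6]
tcp_rot: [3.14, 0.528, -3.069]
contact_force: [0.1, -0.5, -1.4]
grip_width: 34.8
finger_force: 30.0
```

```bash
python3 - <<'E'
from plan import *
sent([0,0,-.15],[0,0,0])
print(load()[0],get_obs()["tool_pos"],get_obs()["grip_width"])
c=optics.get_calibration("top"); o=onplane(c,(452.3,257.5),70); print(o,onplane(c,(417,224),70),onplane(c,(488,291),70))
plan([([480,-320,250],down(YW,0)),([470,-322,120],down(YW,0)),([470,-322,35],down(YW,0))])
E
```

```text
[512.54610349  69.16986314 253.17727282] [512.95427646  69.14364535 255.64228125] 34.823796556772294
[ 467.47132727 -318.23201114   70.        ] [ 555.63412023 -225.33770039   70.        ] [ 380.7226496  -410.71422841   70.        ]
[0.112, -0.804, -0.059] [0.0, 0.021, -0.0] rows~ 1.6 k 4
[0.119, -0.804, -0.044] [0.0, 0.021, -0.0] rows~ 1.6 k 3
[0.124, -0.803, -0.027] [0.0, 0.021, -0.0] rows~ 1.6 k 2
[0.127, -0.804, -0.011] [0.0, 0.02, -0.0] rows~ 1.6 k 1
[0.043, -0.006, 0.542] [0.0, 0.0, -0.0] rows~ 1.0 k 2
[0.043, -0.006, 0.541] [0.0, 0.0, -0.0] rows~ 1.0 k 1
[0.001, -0.002, 0.708] [0.0, 0.0, -0.0] rows~ 1.4 k 1
end [ 470. -322.   35.] [ 0.001  0.002 -1.   ]
```

Request:
send_rows(offset=[[0.056, -0.402, -0.03], [0.112, -0.804, -0.059], [0.112, -0.804, -0.059]], delta_rot=[[0, 0.01, 0], [0, 0.021, 0], [0, 0.021, 0]])

```text
time: 5.98
tool_pos: [505.4, -31.1, 251.5]
tcp_rot: [3.139, 0.39, -3.074]
contact_force: [-1.0, 0.4, -0.4]
grip_width: 34.7
finger_force: 30.0
```

Request:
send_rows(offset=[[0.06, -0.402, -0.022], [0.119, -0.804, -0.044], [0.119, -0.804, -0.044]], delta_rot=[[0, 0.01, 0], [0, 0.021, 0], [0, 0.021, 0]])

```text
time: 6.35
tool_pos: [497.0, -127.3, 250.3]
tcp_rot: [3.139, 0.258, -3.072]
contact_force: [-0.3, 0.7, -0.1]
grip_width: 34.6
finger_force: 30.0
```

Request:
send_rows(offset=[[0.062, -0.402, -0.013], [0.124, -0.803, -0.027], [0.124, -0.803, -0.027]], delta_rot=[[0, 0.01, 0], [0, 0.021, 0], [0, 0.021, 0]])

```text
time: 6.72
tool_pos: [488.8, -223.6, 249.2]
tcp_rot: [3.139, 0.126, -3.07]
contact_force: [-0.0, 0.4, 0.3]
grip_width: 35.1
finger_force: 30.0
```

Request:
send_rows(offset=[[0.063, -0.402, -0.005], [0.127, -0.804, -0.011], [0.127, -0.804, -0.011], [0.127, -0.804, -0.011]], delta_rot=[[0, 0.01, 0], [0, 0.02, 0], [0, 0.02, 0], [0, 0.02, 0]])

```text
time: 7.22
tool_pos: [480.4, -317.9, 249.1]
tcp_rot: [3.138, 0.001, -3.067]
contact_force: [-0.1, 0.6, -1.2]
grip_width: 34.7
finger_force: 30.0
```

Request:
send_rows(offset=[[0.04, 0, 0.4], [0.08, 0, 0.8], [0.085, 0, 1.0], [0.085, 0, 1.0]], delta_rot=[[0, 0, 0], [0, 0, 0], [0, 0, 0], [0, 0, 0]])

```text
time: 7.72
tool_pos: [469.3, -317.9, 128.6]
tcp_rot: [3.136, -0.001, -3.067]
contact_force: [0.0, -0.1, 1.2]
grip_width: 34.8
finger_force: 30.0
```

Request:
send_rows(offset=[[0, 0, 0.3], [0, 0, 0.6], [0, 0, 0.79], [0, 0, 0.79]], delta_rot=[[0, 0, 0], [0, 0, 0], [0, 0, 0], [0, 0, 0]])

```text
time: 8.22
tool_pos: [470.3, -319.3, 35.3]
tcp_rot: [3.139, 0.001, -3.068]
contact_force: [-0.2, -0.4, -0.2]
grip_width: 34.9
finger_force: 30.0
```

Request:
send_rows(offset=[[0, 0, 0], [0, 0, 0], [0, 0, 0], [0, 0, 0]], delta_rot=[[0, 0, 0], [0, 0, 0], [0, 0, 0], [0, 0, 0]], grip=0.6)

```text
time: 8.72
tool_pos: [470.3, -320.5, 35.6]
tcp_rot: [3.14, 0.002, -3.068]
contact_force: [-0.1, 0.5, 0.1]
grip_width: 55.0
finger_force: 0.0
```

Request:
send_rows(offset=[[0, 0, -0.3], [0, 0, -0.7], [0, 0, -1], [0, 0, -1]], delta_rot=[[0, 0, 0], [0, 0, 0], [0, 0, 0], [0, 0, 0]])

```text
time: 9.22
tool_pos: [471.3, -321.8, 158.4]
tcp_rot: [-3.139, 0.006, -3.068]
contact_force: [0.4, -0.3, -0.2]
grip_width: 55.0
finger_force: 0.0
```

```bash
python3 - <<'E'
from plan import *
import cv2
for o,r in [([0.112,-0.804,-0.059],[0,0.021,0]),([0.119,-0.804,-0.044],[0,0.021,0]),([0.124,-0.803,-0.027],[0,0.021,0]),([0.127,-0.804,-0.011],[0,0.02,0]),([0.085,0,1],[0,0,0]),([0,0,.79],[0,0,0]),([0,0,-1],[0,0,0])]: sent(o,r)
print(load()[0],get_obs()["tool_pos"],get_obs()["grip_width"])
im=optics.capture("wrist"); im2=optics.capture("scene")[150:270,200:360]
cv2.imwrite("pics/tub.png",np.hstack([cv2.resize(im,(400,300)),cv2.resize(im2,(400,300))])[:,:,::-1])
plan([([470,-322,250],down(YW,0)),([447.5,333,250],down(YW,0)),([447.5,333,110],down(YW,0))])
E
```

```text
[ 469.9735441  -320.59435069  155.16422483] [ 471.29071396 -321.79928401  158.38182917] 55.00930927397241
[-0.0, -0.01, -0.79] [0.0, 0.0, -0.0] rows~ 1.5 k 1
[-0.035, 0.91, 0.002] [0.0, 0.0, -0.0] rows~ 1.7 k 6
[-0.036, 0.909, 0.002] [0.0, 0.0, -0.0] rows~ 1.7 k 5
[-0.035, 0.91, 0.002] [0.0, 0.0, -0.0] rows~ 1.7 k 4
[-0.036, 0.909, 0.002] [0.0, 0.0, -0.0] rows~ 1.7 k 3
[-0.035, 0.91, 0.001] [0.0, 0.0, -0.0] rows~ 1.7 k 2
[-0.036, 0.909, 0.002] [0.0, 0.0, -0.0] rows~ 1.7 k 1
[0.001, -0.001, 0.583] [0.0, 0.0, -0.0] rows~ 1.1 k 2
[0.001, -0.001, 0.583] [0.0, 0.0, -0.0] rows~ 1.1 k 1
end [447.5 333.  110.1] [ 0.001  0.002 -1.   ]
```

View pics/tub.png

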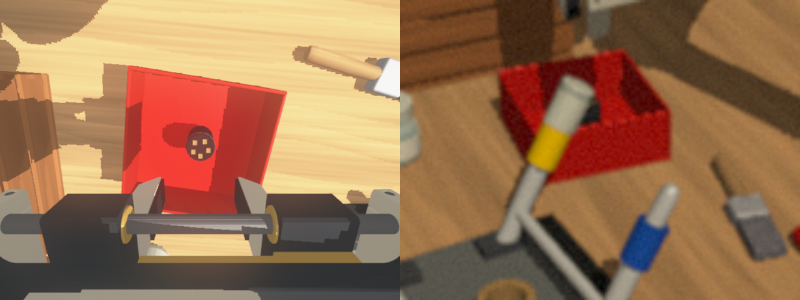

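The worn foot stands in the tub at left-panel (200,145), and the blue spigot is bare at right-panel (660,215). Going to the tray.

Request:
send_rows(offset=[[0, 0, -0.4], [0, 0, -0.79], [0, 0, -0.79]], delta_rot=[[0, 0, 0], [0, 0, 0], [0, 0, 0]], grip=0.85)

```text
time: 9.7
tool_pos: [470.8, -321.7, 252.2]
tcp_rot: [-3.14, 0.005, -3.068]
contact_force: [-0.5, 0.7, -0.2]
grip_width: 77.4
finger_force: 0.0
```

Request:
send_rows(offset=[[-0.018, 0.455, 0], [-0.036, 0.91, 0], [-0.036, 0.91, 0]], delta_rot=[[0, 0, 0], [0, 0, 0], [0, 0, 0]])

```text
time: 10.07
tool_pos: [465.2, -208.1, 248.2]
tcp_rot: [3.136, -0.002, -3.065]
contact_force: [-0.9, -0.1, -0.4]
grip_width: 78.0
finger_force: 0.0
```

Request:
send_rows(offset=[[-0.018, 0.455, 0], [-0.036, 0.91, 0], [-0.036, 0.91, 0]], delta_rot=[[0, 0, 0], [0, 0, 0], [0, 0, 0]])

```text
time: 10.45
tool_pos: [461.8, -100.0, 249.0]
tcp_rot: [3.138, -0.001, -3.065]
contact_force: [-0.0, -0.4, 0.9]
grip_width: 78.3
finger_force: 0.0
```

Request:
send_rows(offset=[[-0.018, 0.455, 0], [-0.036, 0.91, 0], [-0.036, 0.91, 0]], delta_rot=[[0, 0, 0], [0, 0, 0], [0, 0, 0]])

```text
time: 10.82
tool_pos: [458.6, 8.4, 249.5]
tcp_rot: [3.139, -0.0, -3.065]
contact_force: [0.3, -0.9, -0.2]
grip_width: 77.9
finger_force: 0.0
```

Request:
send_rows(offset=[[-0.018, 0.455, 0], [-0.036, 0.91, 0], [-0.036, 0.91, 0]], delta_rot=[[0, 0, 0], [0, 0, 0], [0, 0, 0]])

```text
time: 11.2
tool_pos: [455.4, 117.1, 249.9]
tcp_rot: [3.14, 0.0, -3.065]
contact_force: [0.3, -0.3, -0.1]
grip_width: 78.1
finger_force: 0.0
```

Request:
send_rows(offset=[[-0.018, 0.455, 0], [-0.036, 0.91, 0], [-0.036, 0.91, 0]], delta_rot=[[0, 0, 0], [0, 0, 0], [0, 0, 0]])

```text
time: 11.58
tool_pos: [452.2, 225.9, 250.0]
tcp_rot: [3.14, 0.0, -3.066]
contact_force: [0.1, -0.8, 0.4]
grip_width: 77.9
finger_force: 0.0
```

Request:
send_rows(offset=[[-0.018, 0.455, 0], [-0.036, 0.91, 0], [-0.036, 0.91, 0]], delta_rot=[[0, 0, 0], [0, 0, 0], [0, 0, 0]])

```text
time: 11.95
tool_pos: [448.9, 334.8, 250.1]
tcp_rot: [3.14, 0.0, -3.067]
contact_force: [0.7, -0.5, 0.5]
grip_width: 78.1
finger_force: 0.0
```

Request:
send_rows(offset=[[0, 0, 0.4], [0, 0, 0.7], [0, 0, 0.9], [0, 0, 0.9], [0, 0, 0.9]], delta_rot=[[0, 0, 0], [0, 0, 0], [0, 0, 0], [0, 0, 0], [0, 0, 0]])

```text
time: 12.58
tool_pos: [449.3, 333.6, 144.2]
tcp_rot: [3.139, 0.003, -3.07]
contact_force: [0.3, 0.2, 0.3]
grip_width: 77.9
finger_force: 0.0
```

```bash
python3 - <<'E'
from plan import *
import cv2
sent([0,0,-.79],[0,0,0])
for i in range(6): sent([-0.036,.91,0],[0,0,0])
sent([0,0,.9],[0,0,0])
print(load()[0],get_obs()["tool_pos"],get_obs()["tcp_rot"])
c=optics.get_calibration("wrist"); im=optics.capture("wrist")
m=np.array([447.5,333.2,10]); o=im[:,:,::-1].copy()
for d in finder.silhouettes("spare_blue","wrist")[:4]:
    ys,xs=np.nonzero(d["region"]); print(d["confidence"],xs.mean(),ys.mean(),len(xs),d["box"],np.median(im[d["region"]],axis=0))
print("pred",hullcen(c,cyl(m,[0,0,1.])),"d/dx",hullcen(c,cyl(m+[5,0,0],[0,0,1.])),"d/dy",hullcen(c,cyl(m+[0,5,0],[0,0,1.])))
cv2.polylines(o,[cv2.convexHull(proj(c,cyl(m,[0,0,1.])).astype(np.int32))],True,(0,255,0),1)
cv2.imwrite("pics/w2.png",o)
E
```

```text
[447.91419474 334.77252221 143.29942774] [449.32394801 333.58342448 144.21779953] [ 3.13939593e+00  2.67178961e-03 -3.07001785e+00]
0.85 208.03973691422308 30.164154562893945 3649 [169.1, 0.0, 246.3, 64.9] [242. 139.  45.]
0.72 413.8794567062818 45.67289190718732 3534 [381.5, 9.3, 451.5, 80.9] [244. 147.  52.]
0.62 145.68071720666876 177.19754639823844 3179 [107.8, 149.1, 183.5, 207.0] [183. 101.  42.]
0.56 513.9567198177676 234.85291246339082 3073 [479.6, 207.1, 551.4, 266.5] [155.  82.  35.]
pred [317.87866596 237.51369124] d/dx [317.41775144 243.60139597] d/dy [324.44018666 237.94471425]
```

View pics/w2.png

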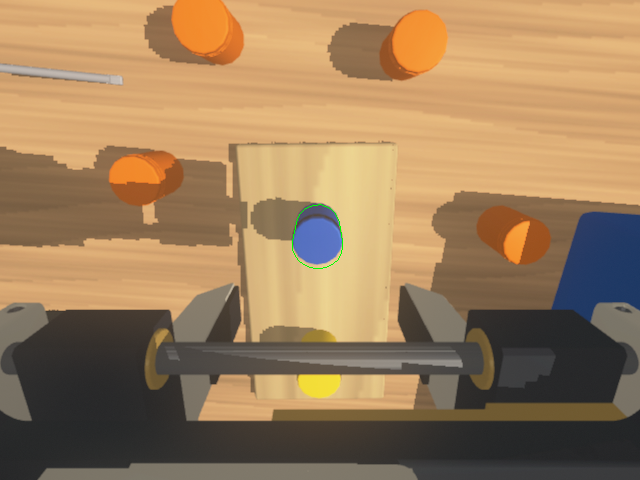

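The blue spare on the tray is at (318,236), inside the predicted outline to about 2 px. The four orange feet are well away from the fingers. Grasping.

Request:
send_rows(offset=[[0.013, -0.012, 0.3], [0.013, -0.012, 0.55], [0.013, -0.012, 0.75], [0.013, -0.012, 0.75]], delta_rot=[[0, 0, 0], [0, 0, 0], [0, 0, 0], [0, 0, 0]])

```text
time: 13.18
tool_pos: [446.1, 333.0, 52.7]
tcp_rot: [3.141, -0.001, -3.068]
contact_force: [-0.9, 0.4, -0.0]
grip_width: 78.4
finger_force: 0.0
```

Request:
send_rows(offset=[[0, 0, 0.15], [0, 0, 0.25], [0, 0, 0.3], [0, 0, 0.3], [0, 0, 0.3]], delta_rot=[[0, 0, 0], [0, 0, 0], [0, 0, 0], [0, 0, 0], [0, 0, 0]])

```text
time: 13.8
tool_pos: [447.0, 333.7, 17.9]
tcp_rot: [3.139, 0.002, -3.068]
contact_force: [0.3, -0.8, 0.1]
grip_width: 78.0
finger_force: 0.0
```

Request:
send_rows(offset=[[0, 0, 0], [0, 0, 0], [0, 0, 0], [0, 0, 0], [0, 0, 0], [0, 0, 0]], delta_rot=[[0, 0, 0], [0, 0, 0], [0, 0, 0], [0, 0, 0], [0, 0, 0], [0, 0, 0]], grip=0)

```text
time: 14.55
tool_pos: [446.6, 333.5, 17.2]
tcp_rot: [3.14, 0.001, -3.068]
contact_force: [-0.1, 0.6, -0.7]
grip_width: 35.2
finger_force: 30.0
```

```bash
python3 - <<'E'
from plan import *
sent([.013,-.012,.75],[0,0,0]); sent([0,0,.3],[0,0,0])
o=get_obs(); print(load()[0],o["tool_pos"],o["tcp_rot"],o["grip_width"])
# lift straight, then to 80 mm out along the stub axis beyond its tip
plan([(load()[0]+[0,0,118],load()[1]),([450,330,250],load()[1]),(ST+AX*(6+75),down(YW,TL))])
E
```

```text
[446.61007164 333.48391619  17.29488037] [446.57622237 333.46981617  17.22958614] [ 3.13959632e+00  1.22012212e-03 -3.06837678e+00] 35.23150427569154
[-0.001, 0.002, -0.983] [0.0, 0.0, 0.0] rows~ 1.9 k 1
[-0.028, -0.029, -0.956] [0.0, 0.0, 0.0] rows~ 1.8 k 1
[-0.166, -0.735, 0.069] [0.0, -0.028, -0.0] rows~ 1.5 k 3
[-0.151, -0.735, 0.097] [0.0, -0.028, -0.0] rows~ 1.5 k 2
[-0.132, -0.736, 0.122] [0.0, -0.027, -0.0] rows~ 1.5 k 1
end [529.   70.4 224.7] [ 0.498  0.038 -0.866]
```

Request:
send_rows(offset=[[0, 0, -0.2], [0, 0, -0.5], [0, 0, -0.983], [0, 0, -0.983]], delta_rot=[[0, 0, 0], [0, 0, 0], [0, 0, 0], [0, 0, 0]])

```text
time: 15.05
tool_pos: [448.9, 334.6, 139.8]
tcp_rot: [3.136, 0.01, -3.068]
contact_force: [0.4, -0.0, -0.9]
grip_width: 35.1
finger_force: 30.0
```

Request:
send_rows(offset=[[-0.014, -0.015, -0.5], [-0.028, -0.029, -0.956], [-0.028, -0.029, -0.956]], delta_rot=[[0, 0, 0], [0, 0, 0], [0, 0, 0]])

```text
time: 15.42
tool_pos: [451.6, 330.6, 253.6]
tcp_rot: [3.136, 0.009, -3.069]
contact_force: [0.5, 0.3, -0.8]
grip_width: 34.7
finger_force: 30.0
```

Request:
send_rows(offset=[[-0.083, -0.367, 0.035], [-0.166, -0.735, 0.069], [-0.166, -0.735, 0.069]], delta_rot=[[0, -0.014, 0], [0, -0.028, 0], [0, -0.028, 0]])

```text
time: 15.8
tool_pos: [474.6, 240.6, 239.1]
tcp_rot: [3.141, 0.173, -3.071]
contact_force: [-0.2, 1.1, 0.0]
grip_width: 35.3
finger_force: 30.0
```

Request:
send_rows(offset=[[-0.075, -0.367, 0.048], [-0.151, -0.735, 0.097], [-0.151, -0.735, 0.097]], delta_rot=[[0, -0.014, 0], [0, -0.028, 0], [0, -0.028, 0]])

```text
time: 16.18
tool_pos: [501.3, 155.0, 231.0]
tcp_rot: [3.14, 0.349, -3.072]
contact_force: [-0.2, 0.5, -0.4]
grip_width: 35.0
finger_force: 30.0
```

Request:
send_rows(offset=[[-0.066, -0.368, 0.061], [-0.132, -0.736, 0.122], [-0.132, -0.736, 0.122], [-0.132, -0.736, 0.122], [-0.132, -0.736, 0.122]], delta_rot=[[0, -0.014, 0], [0, -0.027, 0], [0, -0.027, 0], [0, -0.027, 0], [0, -0.027, 0]])

```text
time: 16.8
tool_pos: [529.2, 71.7, 224.8]
tcp_rot: [3.139, 0.523, -3.068]
contact_force: [0.5, 0.0, -1.0]
grip_width: 34.8
finger_force: 30.0
```

```bash
python3 - <<'E'
from plan import *
import cv2
for o,r in [([0,0,-.983],[0,0,0]),([-.028,-.029,-.956],[0,0,0]),([-.166,-.735,.069],[0,-.028,0]),([-.151,-.735,.097],[0,-.028,0]),([-.132,-.736,.122],[0,-.027,0])]: sent(o,r)
o=get_obs(); print(load()[0],load()[1].as_euler('xyz'),o["tool_pos"],o["tcp_rot"],o["grip_width"])
p=load()[0]; m=p-7.3*AX
ims=[]
for n,(x0,y0,w,h) in {"scene":(250,170,100,100),"top":(270,170,75,75)}.items():
    c=optics.get_calibration(n); im=optics.capture(n)
    k=600/w/1.5; cr=cv2.resize(im[y0:y0+h,x0:x0+w],(400,400),interpolation=cv2.INTER_CUBIC)[:,:,::-1].copy(); s=400/w
    for P,col in [(cyl(m,AX),(0,255,0)),(cyl(ST,AX,10,32),(0,0,255)),(cyl(ST,AX,16,-45),(0,255,255))]:
        q=((proj(c,P)-[x0,y0]+.5)*s).astype(np.int32); cv2.polylines(cr,[cv2.convexHull(q)],True,col,1)
    ims.append(cr)
    mk=cv2.inRange(cv2.cvtColor(im,cv2.COLOR_RGB2HSV),(100,100,30),(130,255,255))
cv2.imwrite("pics/ins.png",np.hstack(ims))
E
```

```text
[528.89008914  70.18469142 224.67147872] [ 3.1393005   0.52281366 -3.06952568] [529.18521843  71.70659529 224.81178109] [ 3.13864536  0.52256519 -3.06781054] 34.80872690998494
```

View pics/ins.png

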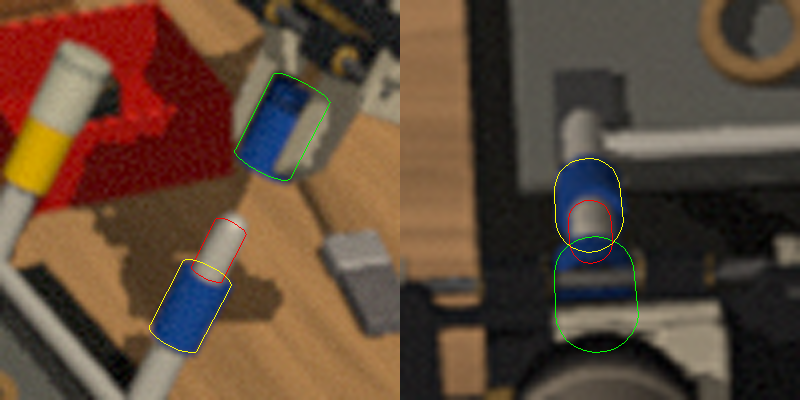

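Both views show the spare held in line with the bare spigot: scene crop foot (280,128), spigot (222,250), outlines matching. Inserting slowly.

Request:
send_rows(offset=[[0, 0, 0.1], [0, 0, 0.2], [0, 0, 0.3], [0, 0, 0.35], [0, 0, 0.35]], delta_rot=[[0, 0, 0], [0, 0, 0], [0, 0, 0], [0, 0, 0], [0, 0, 0]])

```text
time: 17.52
tool_pos: [549.8, 71.7, 187.6]
tcp_rot: [3.139, 0.522, -3.07]
contact_force: [-0.9, -0.7, -0.6]
grip_width: 35.2
finger_force: 30.0
```

Request:
send_rows(offset=[[0, 0, 0.02], [0, 0, 0.05], [0, 0, 0.08], [0, 0, 0.1], [0, 0, 0.1]], delta_rot=[[0, 0, 0], [0, 0, 0], [0, 0, 0], [0, 0, 0], [0, 0, 0]])

```text
time: 18.15
tool_pos: [555.7, 72.2, 177.6]
tcp_rot: [3.139, 0.523, -3.07]
contact_force: [0.6, 0.5, -0.7]
grip_width: 34.9
finger_force: 30.0
```

Request:
send_rows(offset=[[0, 0, 0.03], [0, 0, 0.06], [0, 0, 0.09], [0, 0, 0.12], [0, 0, 0.12]], delta_rot=[[0, 0, 0], [0, 0, 0], [0, 0, 0], [0, 0, 0], [0, 0, 0]])

```text
time: 18.77
tool_pos: [562.9, 72.8, 165.0]
tcp_rot: [3.139, 0.522, -3.07]
contact_force: [0.4, 1.8, 0.1]
grip_width: 35.2
finger_force: 30.0
```

Request:
send_rows(offset=[[0, 0, 0.01], [0, 0, 0.02], [0, 0, 0.03], [0, 0, 0.04], [0, 0, 0.04]], delta_rot=[[0, 0, 0], [0, 0, 0], [0, 0, 0], [0, 0, 0], [0, 0, 0]])

```text
time: 19.4
tool_pos: [565.3, 73.0, 161.4]
tcp_rot: [3.139, 0.523, -3.07]
contact_force: [-1.3, -0.4, 1.9]
grip_width: 34.8
finger_force: 30.0
```

Request:
send_rows(offset=[[0, 0, 0.01], [0, 0, 0.015], [0, 0, 0.02], [0, 0, 0.02]], delta_rot=[[0, 0, 0], [0, 0, 0], [0, 0, 0], [0, 0, 0]])

```text
time: 19.9
tool_pos: [565.7, 73.0, 161.1]
tcp_rot: [3.14, 0.524, -3.069]
contact_force: [-22.2, -3.8, 24.5]
grip_width: 35.0
finger_force: 30.0
```

Firm contact (about 32 N along the axis) at the expected depth. Relaxing, releasing and backing off.

Request:
send_rows(offset=[[0, 0, -0.01], [0, 0, -0.015], [0, 0, -0.015]], delta_rot=[[0, 0, 0], [0, 0, 0], [0, 0, 0]])

```text
time: 20.27
tool_pos: [565.6, 72.9, 161.3]
tcp_rot: [3.139, 0.524, -3.07]
contact_force: [-7.2, -2.4, 9.1]
grip_width: 35.1
finger_force: 30.0
```

Request:
send_rows(offset=[[0, 0, 0], [0, 0, 0], [0, 0, 0], [0, 0, 0], [0, 0, 0]], delta_rot=[[0, 0, 0], [0, 0, 0], [0, 0, 0], [0, 0, 0], [0, 0, 0]], grip=0.9)

```text
time: 20.9
tool_pos: [565.6, 73.0, 160.6]
tcp_rot: [3.139, 0.523, -3.07]
contact_force: [0.2, -0.6, 0.1]
grip_width: 79.8
finger_force: 0.0
```

Request:
send_rows(offset=[[0, 0, -0.2], [0, 0, -0.5], [0, 0, -0.9], [0, 0, -0.9], [0, 0, -0.9]], delta_rot=[[0, 0, 0], [0, 0, 0], [0, 0, 0], [0, 0, 0], [0, 0, 0]])

```text
time: 21.52
tool_pos: [511.8, 68.9, 253.9]
tcp_rot: [3.139, 0.523, -3.07]
contact_force: [-0.5, 0.3, -0.5]
grip_width: 82.7
finger_force: 0.0
```

```bash
python3 - <<'E'
from plan import *
import cv2
for z in [.35,.1,.12,.04,.02,-.015,-.9]: sent([0,0,z],[0,0,0])
o=get_obs(); print(load()[0],o["tool_pos"],o["contact_force"])
im=optics.capture("scene")
a=cv2.resize(im[170:270,250:350],(400,400),interpolation=2)[:,:,::-1].copy(); c=optics.get_calibration("scene")
for P,col in [(cyl(ST,AX),(0,255,0)),(cyl(ST,AX,16,-45),(0,255,255))]:
    q=((proj(c,P)-[250,170]+.5)*4).astype(np.int32); cv2.polylines(a,[cv2.convexHull(q)],True,col,1)
w=optics.capture("wrist")[180:340,240:400]
cv2.imwrite("pics/fit.png",np.hstack([a,cv2.resize(w,(400,400))[:,:,::-1]]))
E
```

```text
[511.86336338  68.87690269 254.30288602] [511.76243816  68.87709657 253.91371959] [-0.51637013  0.31143035 -0.49284624]
```

View pics/fit.png

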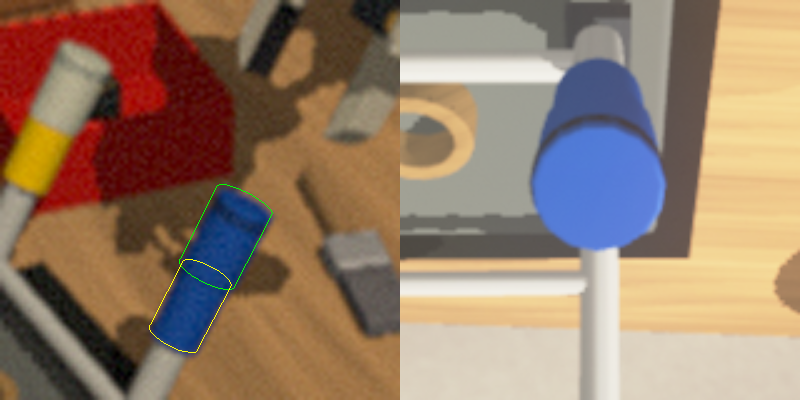

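The scene crop shows the blue foot seated on its ring: tread at (245,200), no higher than the fully-home outline. The wrist crop shows it in line. The white foot at (85,70) is still in place, and nothing touches the gripper.

```bash
python3 -c "
from plant import ticket
print(ticket.close_job())"
```

```text
the job is handed in; nothing more can be done
None
```

I handed the job in; no verdict came back. The worn black foot is in the red tub, the blue spare is pushed fully home on the blue-ring leg, and in the last pictures the white foot was still on its leg; nothing else was touched.

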